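# Hold the extractor's start key turned

### The job

Start the fume extractor at the wax bench: take the flat-bladed key with the rectangular head out of the wooden key stand, push it fully home into the key switch on top of the grey control box, working it past the sticky pins, and turn it a quarter turn clockwise (seen from above) against its spring. The switch springs back if released, so finish while still gripping the key and holding it turned; leave the round-headed key, the wax tree, the can and the tool pot where they are.

Things in the scene. Friction and masses are not known exactly. Their poses are not given: they have to be found in the camera images.
- key_grip (a point): Grip centre of the loose switch key (60 g), standing blade down in the stand, z up. Black rectangular head 9 mm thick (x), 30 wide (y), from 25 below this point to 20 above it. Below: steel collar, diameter 22, underside 29 mm below this point; thin neck; flat blade 5 mm thick (x), 14 wide (y), tip 60 mm below this point. The key is the same after half a turn about z.
- key_tip (a point): Centre of the same key's blade tip, 60 mm below key_grip along the key's z axis; same axes. The last 9 mm of the blade taper from 14 to 7 mm wide.
- lock_mouth (a point): Centre of the key slot on the upper face of the lock plate on the control box; z up. The slot runs along y: 16 mm long (y), 7 wide (x), with a 3 mm bevel. The key goes straight down, its width along y, either way round, until its collar rests on the plate: tip 31 mm below this point, grip 29 mm above. The plate keeps it from turning until it is within 3 mm of home; turned, it cannot be pulled out.
- box: Grey control box, fixed: 150 (x) x 200 (y) x 80 mm high, origin at the centre of its underside, with a square aluminium lock plate (56 x 56 x 8 mm) on top, centred 20 mm towards -x. Under the plate two sticky pins squeeze the blade: from about 15 mm down to home they resist a straight push with up to 25 N, but about half that if the key is twisted a little (0.05 rad) to and fro while pushing slowly.
- cylinder (a joint): Turn of the lock cylinder under the plate, rad: 0 at rest (in line with the slot), growing clockwise seen from above, stop at 1.57 (a quarter). A spring pulls it back with 0.05 N m at rest, 0.13 N m at the stop. The key has about 0.2 rad of play in it and must turn that much farther than the cylinder.
- spare_grip (a point): Centre of the head of the other key, in the stand's other slot 84 mm away: a black disc of 34 mm diameter, 9 mm thick, on a round steel shaft (point 60 mm above its lower end). Leave it alone.
- stand: Fixed wooden key stand, 60 x 160 x 45 mm (x, y, height), origin at the centre of its underside. Two slots through its top at 42 mm either side of the centre along its y, each holding one key (which in which varies), the keys' collars resting on its top; keys' y lies along the stand's y.
- wax_tree: Bystander: steel disc base 90 mm across with a red wax tree, 105 mm tall; origin at the centre of its underside.
- solvent: Bystander: metal can, 64 mm across, 130 mm tall; origin at the centre of its underside.
- tool_pot: Bystander: metal pot 72 mm across, 90 mm tall, with tools reaching to 190 mm; origin at the centre of its underside.
Not all that is in view belongs to the job. What is shaped like the part that bears key_grip but red is not meant.

How it is judged:
By the outcome, as a careful person would: the job done as asked, in the order asked, and still so for the second after the job is handed in, while the arm keeps its last pose, push and grip.
It also fails if it takes over 54 s, if anything falls off the work surface, if the arm or the gripper's body presses on something with over 40 N, if the wrist force passes 120 N, or if a joint passes its speed limit or range.

### The arm

A 7-joint arm with a two-finger parallel gripper is mounted at the origin on the work surface. World frame = base frame: x ahead of the robot, y to its left, z up, the work surface at z = 0. Lengths are in m, angles in rad, forces in N, time in s.
With the tool pointing down it reaches from about 0.425 to 0.925 m from the base axis. Payload 6.8 kg.
Tool frame: the origin (TCP) lies at the very end of the fingers, on their centre line; the grasp point (between the pads) lies 19 mm behind it; z points along the fingers, y is the line along which they close (so a half turn about z gives the same grasp; the last joint's range is limited). The gripper opens to 85 mm and grips with 20 to 120 N. Pads are 22 mm wide; open, the fingers measure 114 mm over their backs; the gripper's body (76 mm by 85 mm) begins 54 mm behind the grasp point. The pads swing forward as they close: fully open they stand 13 mm farther back than shut.
Start: joints at [1.239, 0.477, 0.022, 1.555, -0.011, 1.109, -0.083], TCP at [0.15, -0.658, 0.231] pointing down, gripper open.
Joint ranges: [-2.96, 2.96], [-0.34, 2.1], [-1.41, 1.46], [0.24, 2.44], [-1.37, 4.51], [0.17, 1.92], [-2.96, 2.96]. Speed limits (rad/s): [2.39, 2.39, 3.14, 3.14, 3.14, 3.14, 3.14].

### API

Orientations are given as a unit quaternion [w, x, y, z].
In Python, from station import bot gives the robot as it stands.
- The arm moves only by the tool jog_arm, never from a script. Its argument "motion" is a list of rows, each a list of 7 numbers: the turn, a rotation vector about the tool's x, y, z in rad, then the shift along the tool's x, y, z in mm, then the finger opening in mm, from 0 to 85.4. A call has 1 to 10 rows; each row is the pose to reach, as a shift and turn from the pose commanded when the call began, along the tool's axes at that moment; what a row does not reach only later rows make up. A row lasts 1/8 s, in which the tool goes at most 62.5 mm and 10.7 degrees, less where a joint would pass 70% of its speed; a pose out of reach is approached as far as the arm can. A call with a gripper value outside its range is refused whole. The fingers move at their own pace and stop on an object; "grip_force" is the grip in N (left out, the last holds). Time passes only in rows, so rows that repeat a pose let the fingers close. It gives the time, the measured TCP pose, the force, the opening and the grip force at its end, in the units of the state.
- bot.get_obs(): the state, without advancing time (a new reading comes with each control period).
- bot.read_camera(name): name is "scene" or "top" or "wrist"; returns a dict with "pixels" (480x640x3 uint8, red, green, blue), "camera_matrix" (3x3 intrinsics, pixels), "distortion" ([k1, k2, p1, p2, k3] as OpenCV has them; the pictures are not rectified), "T" (4x4, takes a point from camera to world coordinates); the wrist camera has in their place "tool_from_camera" (4x4, takes a point from camera to tool coordinates, whose origin is the TCP and whose axes are the flange's). Camera axes: x right, y down, z forward; pixel columns grow to the right and rows downward; lengths in m; the calibration is good to about 2 mm. A picture is of the moment at which its call begins: read the wrist's pose just before it. There is no depth.
- bot.hand_in(): hands the job in; it is judged then, once.
Trained networks look in a picture, given as the dict that the camera call returned (one of the last four; its "shot" number tells which), for a name from the list of things; names that differ only in an ending like _2 or _b are one class to them, and where a whole thing is asked for, a point or a joint stands for the part that bears it (a point fixed in the world has none). Each returns a list of dicts, best first, with "score" (0 to 1); they miss things now and then, are a little off and sometimes report something else, mostly with a low value. They report only what shows in the picture. A call takes as long as a camera call. They do not tell look-alikes from the thing itself.
- bot.spot_in(thing, picture): "xy" ([column, row] in pixels, amid what is visible of it).
- bot.tip_of(thing, picture): "xy" ([column, row] in pixels: a listed point, or the origin of a listed thing).
The state is a dict: "t": time; "q": joint angles; "joint_vel": joint speeds; "joint_torque": joint torques, N m; "eef_pos": TCP position; "tool_rot": TCP orientation; "contact_force": force on the tool from outside, world axes, zero at the start; "torque": the same for the moment, N m; "gripper_width": opening from 0.0 (shut) to 1.0 (fully open); "grasp_force": force on a finger pad.
Only numpy, scipy, OpenCV 4.12 (cv2) and the standard library are available. Lean on these libraries where they do the work, as an engineer would, in place of code of your own. Each camera call takes 0.05 s, during which the arm holds its last target. There are 200 camera calls.

## Working session

There is one attempt and no reset: what is moved stays moved. The work goes in short steps, Python scripts to look and compute and a tool call to move; the robot and the scene stay as the last step left them, time stands still between calls to the robot, and variables do not carry over. Pictures are saved under pics/ and viewed, at most 12 in all, crops included, and the job is handed in when it is done.

Besides the shell and the picture viewer there is one more tool, called after "Emit:" in YAML: its name, and indented under it one key for each argument. jog_arm: Moves the arm, as the interface text tells. Its arguments: {"type":"object","properties":{"motion":{"type":"array"},"grip_force":{"type":"number"}},"required":["motion"]}

```bash
mkdir -p pics; ls; cat > h.py <<'E'
import numpy as np, cv2
from scipy.spatial.transform import Rotation as R
from station import bot
def ray(p,xy,T=None):
    n=cv2.undistortPoints(np.array([[xy]],float),p["camera_matrix"],np.array(p["distortion"],float))[0,0]
    T=np.array(p["T"] if T is None else T); return T[:3,3],T[:3,:3]@np.array([n[0],n[1],1.])
def atz(p,xy,z,T=None):
    o,d=ray(p,xy,T); return o+d*(z-o[2])/d[2]
def tri(rs):
    A=0;b=0;
    for o,d in rs:
        d=d/np.linalg.norm(d);M=np.eye(3)-np.outer(d,d);A=A+M;b=b+M@o
    x=np.linalg.solve(A,b); return x,[np.linalg.norm(np.cross(x-o,d/np.linalg.norm(d))) for o,d in rs]
def proj(p,X,T=None):
    Ti=np.linalg.inv(np.array(p["T"] if T is None else T));
    return cv2.projectPoints(np.array(X,float).reshape(-1,3),cv2.Rodrigues(Ti[:3,:3])[0],Ti[:3,3],np.array(p["camera_matrix"],float),np.array(p["distortion"],float))[0].reshape(-1,2)
def toolT(o):
    q=o["tool_rot"];T=np.eye(4);T[:3,:3]=R.from_quat([q[1],q[2],q[3],q[0]]).as_matrix();T[:3,3]=o["eef_pos"];return T
def wrist():
    o=bot.get_obs();p=bot.read_camera("wrist");p["T"]=toolT(o)@np.array(p["tool_from_camera"]);return o,p
E
python3 - <<'E'
from h import *
np.set_printoptions(precision=4,suppress=True)
o=bot.get_obs();print(o)
ps={}
for n in("scene","top"):
    p=bot.read_camera(n);ps[n]=p;cv2.imwrite(f"pics/{n}0.png",p["pixels"][:,:,::-1])
    print(n,p["T"])
    for t in("key_grip","key_tip","lock_mouth","spare_grip","stand","box","wax_tree","solvent","tool_pot"):
        print(t,[(np.round(d["xy"],1),round(d["score"],2)) for d in bot.tip_of(t,p)[:3]])
E
```

```text
pics
{'t': 0.0, 'q': array([ 1.2389,  0.4778,  0.0223,  1.5565, -0.0115,  1.1093, -0.0831]), 'joint_vel': array([ 0.0012, -0.0004, -0.0004,  0.0011,  0.001 , -0.0017, -0.0003]), 'joint_torque': array([  0.0007, -59.6456,   1.6092, -28.1194,   0.0127,   0.0092,
         0.    ]), 'eef_pos': array([ 0.1497, -0.6576,  0.2303]), 'tool_rot': array([-0.0009,  0.9937,  0.1117, -0.0002]), 'contact_force': array([-0.1908, -0.8934,  0.7366]), 'torque': array([-0.0145,  0.0411, -0.0165]), 'grasp_force': 0.0, 'gripper_width': 0.9962825660471206}
scene [[-0.8471  0.3966 -0.3537  1.1373]
 [ 0.5314  0.6369 -0.5585  0.7608]
 [ 0.0037 -0.6611 -0.7503  1.1932]
 [ 0.      0.      0.      1.    ]]
key_grip [(array([433.1, 298.3]), 0.67), (array([402.8, 322.2]), 0.52)]
key_tip [(array([414.7, 344.7]), 0.84), (array([430.2, 314.3]), 0.68)]
lock_mouth [(array([291.9, 206.4]), 0.89)]
spare_grip [(array([461.2, 314.5]), 0.68)]
stand [(array([440.2, 321. ]), 0.87)]
box [(array([292.6, 228.9]), 0.87)]
wax_tree [(array([285.7, 320. ]), 0.55)]
solvent [(array([379.2, 393.4]), 0.91), (array([462.8, 313.9]), 0.68)]
tool_pot [(array([263.7, 151.5]), 0.97)]
top [[-0.0159 -0.994   0.1082  0.5015]
 [-0.9998  0.0166  0.0059 -0.076 ]
 [-0.0076 -0.1081 -0.9941  1.2777]
 [ 0.      0.      0.      1.    ]]
key_grip [(array([199.9, 284.1]), 0.64), (array([188. , 317.8]), 0.39)]
key_tip [(array([175.9, 277.2]), 0.83)]
lock_mouth [(array([378.6, 262.7]), 0.75)]
spare_grip [(array([153.4, 325.3]), 0.53)]
stand [(array([178.7, 321.5]), 0.73)]
box [(array([369.5, 253.7]), 0.94), (array([151.8, 220.4]), 0.4)]
wax_tree [(array([263.3, 190.3]), 0.86)]
solvent [(array([150.6, 218.7]), 0.71)]
tool_pot [(array([499.4, 281.9]), 0.57), (array([151.4, 323.5]), 0.56)]
```

```bash
python3 - <<'E'
from h import *
a=cv2.imread("pics/scene0.png")[230:430,210:510];b=cv2.imread("pics/top0.png")[170:370,110:410]
cv2.imwrite("pics/ab.png",cv2.resize(np.vstack([a,b]),None,fx=1.5,fy=1.5) if 0 else np.hstack([cv2.resize(x[:, :],(400,267)) for x in (a,b)]))
E
```

```text
(no output)
```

View pics/scene0.png

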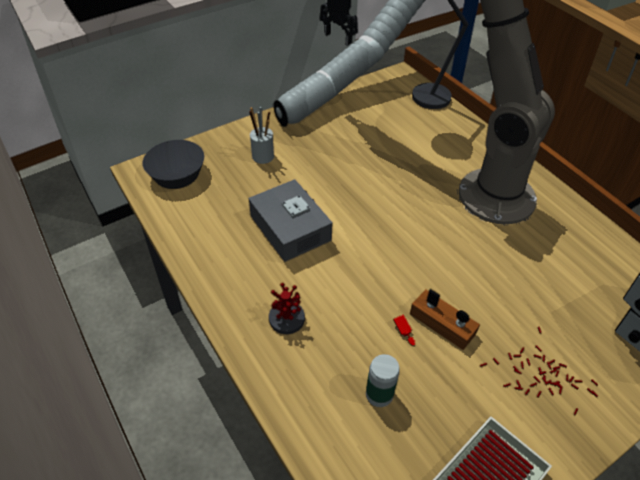

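View pics/top0.png

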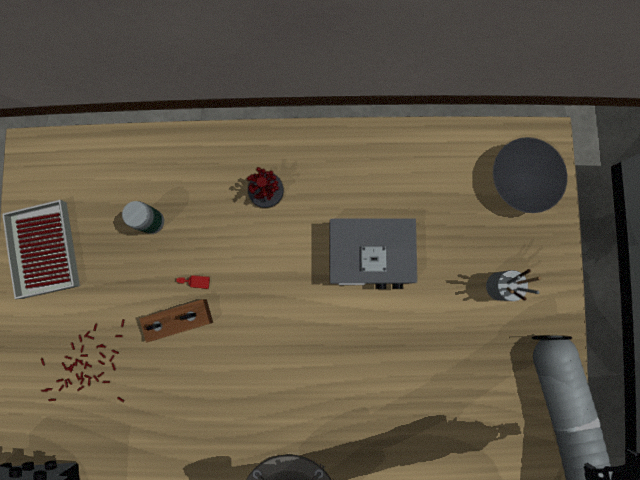

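The scene picture shows the rectangular key at about (433,298) and the round one at (461,317) in the stand. The red look-alike lies flat at (404,328), and the lock plate is at (295,206). In the top picture the rectangular key is at (188,317), the round one at (153,325) and the slot at (374,259).

```bash
python3 - <<'E'
from h import *
np.set_printoptions(precision=4,suppress=True)
s=bot.read_camera("scene");t=bot.read_camera("top")
for n,a,b in(("key",(433.1,298.3),(188,317.8)),("spare",(461.2,314.5),(153.4,325.3)),("lock",(291.9,206.4),(378.6,262.7)),("lock2",(295,206),(374,259))):
    print(n,*tri([ray(s,a),ray(t,b)]))
print("key z.074",atz(s,(433.1,298.3),.074),atz(t,(188,317.8),.074))
print("spare",atz(s,(461.2,314.5),.076),atz(t,(153.4,325.3),.076))
print("lock z.088",atz(s,(295,206),.088),atz(t,(374,259),.088))
print("solv",atz(t,(150.6,218.7),0),"tree",atz(t,(263,190),0), "stand",atz(s,(440.2,321),0),atz(t,(178.7,321.5),0))
# stand top corners in top view
print("stand top corners",[atz(t,c,.045)[:2] for c in((137,320),(207,301),(212,321),(141,341))])
print("boxtop",[atz(t,c,.08)[:2] for c in((330,219),(416,219),(416,283),(330,283))])
o,w=wrist();cv2.imwrite("pics/w0.png",w["pixels"][:,:,::-1]);print(np.array(w["tool_from_camera"]));
print(proj(w,[[.4,-.34,.074]]))
E
```

```text
key [0.4531 0.2234 0.0676] [np.float64(0.0020545176136033674), np.float64(0.002054517613603539)]
spare [0.4363 0.3017 0.0818] [np.float64(0.0012677564143364149), np.float64(0.0012677564143364604)]
lock [ 0.5781 -0.2252  0.0642] [np.float64(0.006064960465253198), np.float64(0.006064960465252937)]
lock2 [ 0.5821 -0.21    0.0815] [np.float64(0.001489790830272219), np.float64(0.001489790830272249)]
key z.074 [0.4588 0.2254 0.074 ] [0.4518 0.2232 0.074 ]
spare [0.4338 0.2986 0.076 ] [0.435  0.3044 0.076 ]
lock z.088 [ 0.5864 -0.2054  0.088 ] [ 0.5805 -0.2084  0.088 ]
solv [0.6966 0.3391 0.    ] tree [0.7638 0.0544 0.    ] stand [0.4437 0.2536 0.    ] [0.4398 0.2648 0.    ]
stand top corners [array([0.446 , 0.3545]), array([0.4899, 0.1847]), array([0.4426, 0.1728]), array([0.3962, 0.3444])]
boxtop [array([ 0.6759, -0.1095]), array([ 0.6727, -0.3102]), array([ 0.5239, -0.3048]), array([ 0.5276, -0.1066])]
[[-0.0006 -0.9619 -0.2735  0.0691]
 [ 1.     -0.0007  0.0003 -0.0005]
 [-0.0005 -0.2735  0.9619 -0.1415]
 [ 0.      0.      0.      1.    ]]
[[ -78.6824 -258.2758]]
```

```bash
python3 - <<'E'
from h import *
np.set_printoptions(precision=4,suppress=True)
s=bot.read_camera("scene");t=bot.read_camera("top")
print("hose end",*tri([ray(s,(282,112)),ray(t,(552,338))]))
print("pot",atz(t,(499,282),0),atz(s,(263,155),0))
T=toolT(bot.get_obs())
P=[T[:3,3],T[:3,3]+[0,0,.1],T[:3,3]+[0,0,.2]]
print(proj(s,P),proj(t,P)); print(T[:3,:3])
# hose axis: for pixels along hose in scene, epipolar to top: hose points at top centreline
for b in((570,400),(590,450)):
  o,d=ray(t,b)
  for z in(.1,.2,.3,.4,.5,.6): X=o+d*(z-o[2])/d[2]; print(b,X,proj(s,[X]))
E
```

```text
hose end [ 0.3854 -0.63    0.0611] [np.float64(0.0015730893870865628), np.float64(0.0015730893870863967)]
pot [ 0.5233 -0.5285  0.    ] [ 0.511  -0.5347  0.    ]
[[337.9261  42.7072]
 [338.9262  14.41  ]
 [339.9794 -15.8084]] [[602.9733 458.7394]
 [629.9418 473.7981]
 [661.6057 491.3236]]
[[ 0.9751  0.2219  0.    ]
 [ 0.2219 -0.9751 -0.    ]
 [ 0.      0.     -1.    ]]
(570, 400) [ 0.247  -0.6519  0.1   ] [[313.6572  86.2767]]
(570, 400) [ 0.2686 -0.603   0.2   ] [[316.1843  68.7842]]
(570, 400) [ 0.2902 -0.5541  0.3   ] [[319.0215  49.1969]]
(570, 400) [ 0.3118 -0.5052  0.4   ] [[322.226   27.1419]]
(570, 400) [ 0.3335 -0.4563  0.5   ] [[325.8684   2.1635]]
(570, 400) [ 0.3551 -0.4074  0.6   ] [[330.0364 -26.2941]]
(590, 450) [ 0.1286 -0.6989  0.1   ] [[335.2651  69.9737]]
(590, 450) [ 0.1603 -0.646   0.2   ] [[337.0352  53.6494]]
(590, 450) [ 0.192  -0.5931  0.3   ] [[339.0201  35.3365]]
(590, 450) [ 0.2236 -0.5402  0.4   ] [[341.2591  14.6715]]
(590, 450) [ 0.2553 -0.4873  0.5   ] [[343.8001  -8.7939]]
(590, 450) [ 0.287  -0.4344  0.6   ] [[346.7023 -35.6124]]
```

View pics/w0.png

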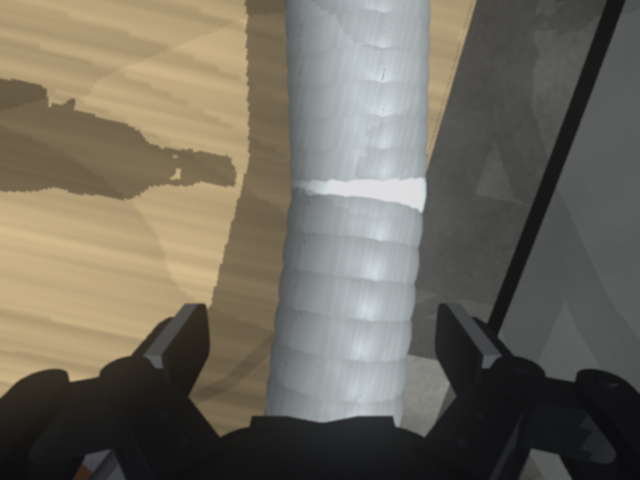

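The wrist picture shows the hose lying below the gripper, around column 350, with nothing between the fingers. The hose is at z≈0.1, so I lift first and then swing over to the stand.

Emit:
jog_arm:
  motion:
    - [0,0,0,0,0,-50,85]
    - [0,0,-0.1,60,-10,-60,85]
    - [0,0,-0.2,115,-35,-60,85]
    - [0,0,-0.3,170,-60,-60,85]
    - [0,0,-0.4,225,-80,-60,85]
    - [0,0,-0.5,280,-100,-60,85]
    - [0,0,-0.6,325,-140,-60,85]
    - [0,0,-0.7,370,-180,-60,85]
    - [0,0,-0.8,410,-225,-60,85]
    - [0,0,-0.9,445,-270,-60,85]

```text
t: 2.5
eef_pos: [0.5248, -0.2942, 0.2915]
tool_rot: [0.0, 0.845, 0.534, 0.0]
contact_force: [0.1, 0.4, 0.0]
gripper_width: 0.994
grasp_force: 0.0
```

Emit:
jog_arm:
  motion:
    - [0,0,-0.15,50,6,30,85]
    - [0,0,-0.3,100,13,60,85]
    - [0,0,-0.44,100,13,90,85]
    - [0,0,-0.44,100,13,90,85]

```text
t: 3.0
eef_pos: [0.5772, -0.2111, 0.199]
tool_rot: [-0.002, 0.71, 0.704, -0.001]
contact_force: [0.2, -0.3, -0.4]
gripper_width: 0.997
grasp_force: 0.0
```

```bash
python3 - <<'E'
from h import *
np.set_printoptions(precision=4,suppress=True)
o,w=wrist();cv2.imwrite("pics/w1.png",w["pixels"][:,:,::-1]);print(o["eef_pos"],o["tool_rot"],o["q"],o["joint_vel"].max())
for n in("lock_mouth",):
  for d in bot.tip_of(n,w)[:2]: print(d["xy"],d["score"],atz(w,d["xy"],.088))
E
```

```text
[ 0.5772 -0.2111  0.199 ] [-0.0022  0.7097  0.7045 -0.0012] [ 0.5776  0.4486 -0.4369  1.7113  0.2145  1.0344  0.06  ] 0.022686391585434586
[327.9, 232.5] 0.57 [ 0.5804 -0.2066  0.088 ]
```

View pics/w1.png

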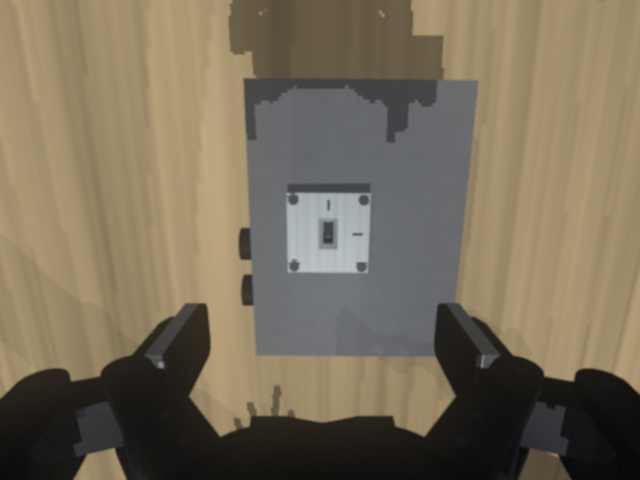

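The lock plate is centred near (328,233), with the slot running vertically in the picture, that is along world y. I'll refine the plate pose by segmenting it.

```bash
python3 - <<'E'
from h import *
np.set_printoptions(precision=4,suppress=True)
o,w=wrist();im=w["pixels"]
m=((im.min(2)>125)&(im.max(2).astype(int)-im.min(2)<30)).astype(np.uint8);m[:, :270]=0;m[:,390:]=0;m[:170]=0;m[290:]=0
m=cv2.morphologyEx(m,cv2.MORPH_CLOSE,np.ones((9,9)))
c=max(cv2.findContours(m,0,2)[0],key=cv2.contourArea);r=cv2.minAreaRect(c);print(r)
P=np.array([atz(w,p,.088) for p in cv2.boxPoints(r)]);print(P[:,:2],"c",P.mean(0))
for i in range(4):
  e=P[(i+1)%4]-P[i];print(np.linalg.norm(e),np.degrees(np.arctan2(e[1],e[0])))
# slot
g=im[205:260,312:345].astype(int).sum(2);mm=(g<250).astype(np.uint8);ys,xs=np.nonzero(mm);print(len(xs),xs.min()+312,xs.max()+312,ys.min()+205,ys.max()+205)
c0=((xs.min()+xs.max())/2+312,(ys.min()+ys.max())/2+205);print(c0,atz(w,c0,.088))
for l in(185,):
  for p in((248.5,100),(255.5,350),(476,100),(458,350)): print(p,atz(w,p,.08))
E
```

```text
((324.5, 228.5), (79.0, 83.0), 90.0)
[[ 0.5529 -0.1789]
 [ 0.6083 -0.1796]
 [ 0.6094 -0.2355]
 [ 0.5507 -0.2348]] c [ 0.5803 -0.2072  0.088 ]
0.05539519816608524 -0.6965251610324537
0.05597593364969343 -88.8843588466801
0.0587070675112509 179.28023406030493
0.055945372632114784 87.72432272138337
164 320 328 219 238
(np.float64(324.0), np.float64(228.5)) [ 0.58   -0.2064  0.088 ]
(248.5, 100) [ 0.5319 -0.1218  0.08  ]
(255.5, 350) [ 0.5255 -0.3053  0.08  ]
(476, 100) [ 0.68   -0.1233  0.08  ]
(458, 350) [ 0.6839 -0.3076  0.08  ]
```

Emit:
jog_arm:
  motion:
    - [0,0,0,55,0,-20,85]
    - [0,0,0,110,-5,-20,85]
    - [0,0,-0.05,165,-25,-20,85]
    - [0,0,-0.1,220,-45,-20,85]
    - [0,0,-0.15,275,-70,-20,85]
    - [0,0,-0.2,330,-95,-15,85]
    - [0,0,-0.25,385,-115,-5,85]
    - [0,0,-0.27,434,-125,0,85]
    - [0,0,-0.27,434,-125,0,85]

```text
t: 4.28
eef_pos: [0.4562, 0.2275, 0.2031]
tool_rot: [0.0, 0.607, 0.795, 0.002]
contact_force: [-0.1, 0.1, -0.6]
gripper_width: 0.992
grasp_force: 0.0
```

```bash
python3 - <<'E'
from h import *
np.set_printoptions(precision=4,suppress=True)
o,w=wrist();cv2.imwrite("pics/w2.png",w["pixels"][:,:,::-1]);print(o["eef_pos"],o["tool_rot"],o["q"],abs(o["joint_vel"]).max())
for n,z in(("key_grip",.074),("spare_grip",.076),("stand",0)):
  for d in bot.tip_of(n,w)[:2]: print(n,d["xy"],d["score"],atz(w,d["xy"],z))
E
```

```text
[0.4562 0.2275 0.2031] [0.0002 0.6066 0.795  0.0019] [ 0.0038  0.3122 -0.6981  1.941   0.2413  0.968  -0.5405] 0.06552253344085361
key_grip [396.1, 257.1] 0.82 [0.5146 0.2239 0.074 ]
spare_grip [317.1, 116.3] 0.71 [0.432  0.3046 0.076 ]
stand [319.3, 168.8] 0.97 [0.4441 0.265  0.    ]
```

View pics/w2.png

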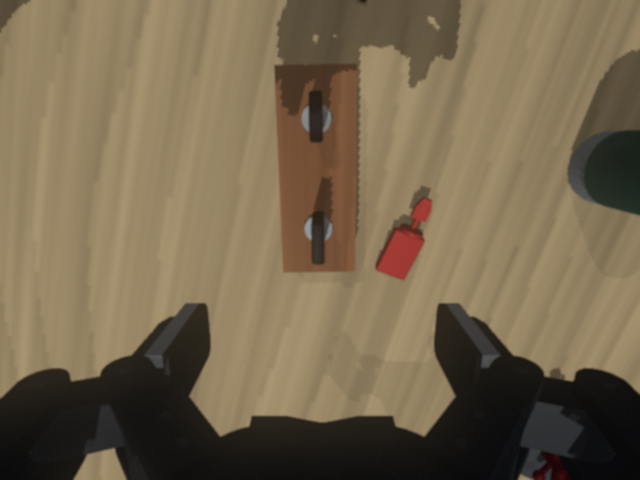

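The stand fills columns 276–359. The round key is at (316,117), and the rectangular key's head runs from about (319,213) to (318,263). The red look-alike lies at (405,245).

```bash
python3 - <<'E'
from h import *
np.set_printoptions(precision=4,suppress=True)
o,w=wrist();im=w["pixels"];T=toolT(o);print(o["eef_pos"],o["tool_rot"])
print("tool x az",np.degrees(np.arctan2(T[1,0],T[0,0])))
for nm,(r0,r1) in(("key",(200,285)),("spare",(85,150))):
  m=np.zeros(im.shape[:2],np.uint8);m[r0:r1,295:345]=(im[r0:r1,295:345].max(2)<45)
  n,l,s,c=cv2.connectedComponentsWithStats(m);i=1+s[1:,4].argmax();print(nm,s[i],c[i])
  ys,xs=np.nonzero(l==i)
  if nm=="key":
    b=ys.max();print("end",atz(w,(xs[ys>b-6].mean(),b+.5),.094)); 
    for y in range(ys.min(),b,6):print(y,xs[ys==y].min(),xs[ys==y].max(),end="; ")
  print("c",atz(w,c[i],.08))
E=[atz(w,p,.045) for p in((276,66),(284,271),(355,271),(359,66))];print(np.array(E)[:,:2],np.mean(E,0))
for a,b in((1,0),(2,3),(1,2),(0,3)):e=E[b]-E[a];print(np.linalg.norm(e),np.degrees(np.arctan2(e[1],e[0])))
E
```

```text
[0.458  0.2216 0.202 ] [0.0008 0.6098 0.7925 0.0002]
tool x az 104.84708483441194
key [313 204  10  11  95] [317.8    209.2526]
end [0.4507 0.2378 0.094 ]
204 316 321; 210 314 322; c [0.4504 0.2385 0.08  ]
spare [309  85  12  31 303] [314.0462  98.1056]
c [0.4296 0.3087 0.08  ]
[[0.3963 0.3255]
 [0.438  0.1744]
 [0.4948 0.1894]
 [0.454  0.3408]] [0.4458 0.2575 0.045 ]
0.15675033581564934 105.41498266137171
0.15679478916564346 105.07707976000012
0.05879330809002672 14.767940389010116
0.0597174954612933 14.817991251930826
```

```bash
python3 - <<'E'
from h import *
np.set_printoptions(precision=4,suppress=True)
o,w=wrist();im=w["pixels"];print(o["eef_pos"],o["tool_rot"],abs(o["joint_vel"]).max())
cv2.imwrite("pics/w3.png",cv2.resize(im[30:300,250:450,::-1],(444,600),interpolation=cv2.INTER_CUBIC))
for n,z in(("key_grip",.074),("key_tip",.014),("spare_grip",.076),("stand",0)):
  for d in bot.tip_of(n,w)[:2]: print(n,d["xy"],d["score"],atz(w,d["xy"],z))
E
```

```text
[0.4579 0.2216 0.2018] [0.0007 0.6098 0.7925 0.0001] 0.004916982839446289
key_grip [318.7, 228.2] 0.72 [0.4547 0.224  0.074 ]
key_grip [397.3, 248.6] 0.61 [0.5145 0.2238 0.074 ]
key_tip [431.4, 186.5] 0.85 [0.5426 0.27   0.014 ]
spare_grip [313.5, 106.4] 0.97 [0.4303 0.3038 0.076 ]
stand [316.2, 161.9] 0.59 [0.4416 0.2636 0.    ]
```

View pics/w3.png

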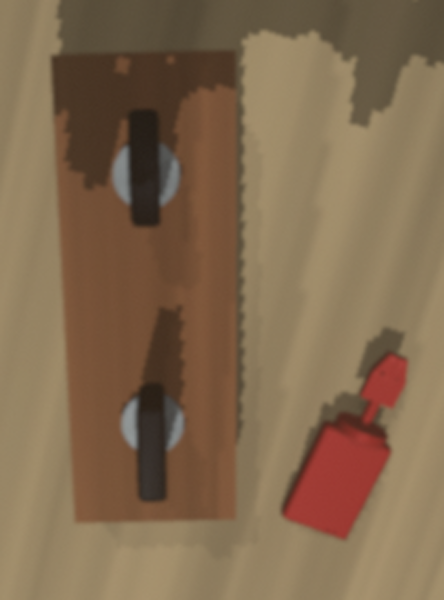

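```bash
python3 - <<'E'
from h import *
np.set_printoptions(precision=4,suppress=True)
o,w=wrist();T=toolT(o)
f=lambda x,y:(250+x/2.22,30+y/2.222)
yd=None
E=[atz(w,f(*p),.045) for p in((52,55),(76,522),(236,519),(236,52))];print(np.array(E)[:,:2],"c",np.mean(E,0))
for a,b in((1,0),(2,3),(1,2),(0,3)):e=E[b]-E[a];print(np.linalg.norm(e),np.degrees(np.arctan2(e[1],e[0])))
u=(E[0]+E[3]-E[1]-E[2]);u/=np.linalg.norm(u);print("yaw u",u,"slots",np.mean(E,0)-.042*u,np.mean(E,0)+.042*u)
print("headend->c",atz(w,f(152,500),.094)+.015*u,"collar",atz(w,f(152,422),.049), "spare",atz(w,f(145,165),.08))
print(np.degrees(np.arctan2(T[1,0],T[0,0])),T[:3,2])
c=np.array([.4545,.224,.055]);print("tool delta",T[:3,:3].T@(c-T[:3,3])*1000)
E
```

```text
[[0.3916 0.3331]
 [0.436  0.1808]
 [0.493  0.1972]
 [0.4485 0.3492]] c [0.4423 0.2651 0.045 ]
0.15863648338477637 106.25237933544553
0.15836356362476275 106.30368951702198
0.05925695776779423 16.060793339397517
0.059116684270014846 15.795759398346785
yaw u [-0.2803  0.9599  0.    ] slots [0.4541 0.2247 0.045 ] [0.4305 0.3054 0.045 ]
headend->c [0.4531 0.2262 0.094 ] collar [0.4534 0.2255 0.049 ] spare [0.4302 0.3061 0.08  ]
104.98114584475404 [ 0.0002 -0.0002 -1.    ]
tool delta [  2.0903  -2.2171 146.3815]
```

Emit:
jog_arm:
  motion:
    - [0,0,-0.02,4.5,-3,30,50]
    - [0,0,-0.02,4.5,-3,60,50]
    - [0,0,-0.02,4.5,-3,85,50]
    - [0,0,-0.02,4.5,-3,105,50]
    - [0,0,-0.02,4.5,-3,120,50]
    - [0,0,-0.02,4.5,-3,132,50]
    - [0,0,-0.02,4.5,-3,140,50]
    - [0,0,-0.02,4.5,-3,146,50]
    - [0,0,-0.02,4.5,-3,146,50]

```text
t: 5.95
eef_pos: [0.4527, 0.2268, 0.0552]
tool_rot: [-0.0, 0.6, 0.8, -0.0]
contact_force: [0.7, -0.2, 0.9]
gripper_width: 0.583
grasp_force: 0.0
```

```bash
python3 - <<'E'
from h import *
np.set_printoptions(precision=4,suppress=True)
o,w=wrist();o,w=wrist();im=w["pixels"];print(o["eef_pos"],o["tool_rot"],abs(o["joint_vel"]).max(),o["gripper_width"])
cv2.imwrite("pics/w4.png",im[:,:,::-1])
X=np.array([.4538,.2252,.094]);u=np.array([-.28,.96,0]);print(proj(w,[X,X+.015*u,X-.015*u]))
E
```

```text
[0.4529 0.2269 0.0554] [0.0001 0.6003 0.7998 0.0001] 0.007821005874032776 0.5873273734491371
[[324.6372 373.6617]
 [324.674  330.4999]
 [324.6012 413.669 ]]
```

View pics/w4.png

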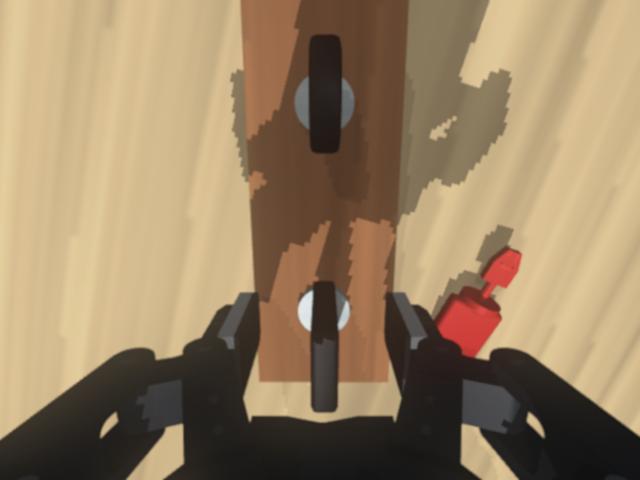

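The head lies centred between the pads (column 325, lower end at row 411), so I close on it.

Emit:
jog_arm:
  motion:
    - [0,0,0,0,0,0,30]
    - [0,0,0,0,0,0,15]
    - [0,0,0,0,0,0,0]
    - [0,0,0,0,0,0,0]
    - [0,0,0,0,0,0,0]
    - [0,0,0,0,0,0,0]
  grip_force: 90

```text
t: 6.8
eef_pos: [0.453, 0.227, 0.0557]
tool_rot: [0.0, 0.6, 0.8, 0.0]
contact_force: [-0.8, 0.1, 5.5]
gripper_width: 0.094
grasp_force: 87.8
```

Emit:
jog_arm:
  motion:
    - [0,0,0,0,0,-10,0]
    - [0,0,0,0,0,-30,0]
    - [0,0,0,0,0,-60,0]
    - [0,0,0,0,0,-90,0]
    - [0,0,0,0,0,-115,0]
    - [0,0,0,0,0,-120,0]
    - [0,0,0,0,0,-120,0]

```text
t: 7.68
eef_pos: [0.4525, 0.2265, 0.175]
tool_rot: [0.0, 0.6, 0.8, -0.0]
contact_force: [0.2, -0.2, -0.6]
gripper_width: 0.093
grasp_force: 88.4
```

```bash
python3 - <<'E'
from h import *
np.set_printoptions(precision=4,suppress=True)
o,w=wrist();o,w=wrist();im=w["pixels"];print(o["eef_pos"],o["tool_rot"],o["q"],o["gripper_width"],o["contact_force"],o["torque"])
cv2.imwrite("pics/w5.png",im[:,:,::-1])
T=toolT(o);K=lambda x,y,z:T[:3,3]+T[:3,:3]@np.array([x,y,z])
for dx in(0,-.001): print(proj(w,[K(dx,0,-.019),K(dx-.015,0,-.039),K(dx+.015,0,-.039),K(dx,0,.041),K(dx+.0035,0,.041),K(dx-.0035,0,.041)]))
for n in("key_grip","key_tip"):print(n,[(d["xy"],d["score"]) for d in bot.tip_of(n,w)[:2]])
E
```

```text
[0.4522 0.2263 0.1745] [-0.0003  0.6004  0.7997 -0.0007] [-0.0079  0.347  -0.6938  1.9747  0.2776  0.916  -0.561 ] 0.09334029252226352 [ 0.7803 -0.5928 -0.5569] [ 0.031   0.0253 -0.0168]
[[322.9981 336.0754]
 [323.2207 409.6616]
 [323.2657 325.4593]
 [322.5514 275.7293]
 [322.5508 269.2432]
 [322.5519 282.1501]]
[[322.9974 338.5574]
 [323.2192 412.2539]
 [323.2642 328.4785]
 [322.5515 277.5705]
 [322.5509 271.1031]
 [322.5521 283.9727]]
key_grip [([322.0, 344.8], 0.81), ([406.7, 268.3], 0.71)]
key_tip [([443.6, 207.3], 0.84), ([319.9, 282.1], 0.56)]
```

View pics/w5.png

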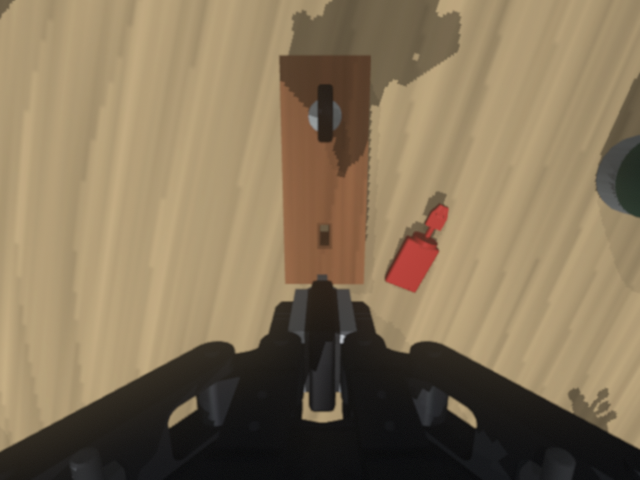

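The key is held, with its head end at row 410 and its blade visible at (322,277); the stand slot at (324,235) is empty. Next I carry it to the lock.

Emit:
jog_arm:
  motion:
    - [0,0,0,-30,0,-15,0]
    - [0,0,0.04,-85,0,-15,0]
    - [0,0,0.08,-140,0,-15,0]
    - [0,0,0.12,-195,1,-15,0]
    - [0,0,0.16,-250,1,-15,0]
    - [0,0,0.2,-305,1,-15,0]
    - [0,0,0.25,-360,2,-10,0]
    - [0,0,0.29,-410,2,0,0]
    - [0,0,0.293,-440,2,5,0]
    - [0,0,0.293,-450,2,10,0]

```text
t: 9.12
eef_pos: [0.5798, -0.2068, 0.1639]
tool_rot: [-0.001, 0.712, 0.703, -0.001]
contact_force: [-0.9, 0.8, -0.2]
gripper_width: 0.095
grasp_force: 88.4
```

Emit:
jog_arm:
  motion:
    - [0,0,0,0,0,0,0]
    - [0,0,0,0,0,0,0]
    - [0,0,0,0,0,0,0]

```text
t: 9.5
eef_pos: [0.5805, -0.2031, 0.1658]
tool_rot: [0.0, 0.71, 0.704, 0.0]
contact_force: [-0.3, -0.3, -0.0]
gripper_width: 0.092
grasp_force: 88.4
```

```bash
python3 - <<'E'
from h import *
np.set_printoptions(precision=4,suppress=True)
o,w=wrist();im=w["pixels"];print(o["eef_pos"],o["tool_rot"],o["q"],abs(o["joint_vel"]).max(),o["contact_force"])
cv2.imwrite("pics/w6.png",cv2.resize(im[150:450,200:440,::-1],(480,600),interpolation=cv2.INTER_CUBIC))
T=toolT(o);print("az",np.degrees(np.arctan2(T[1,0],T[0,0])))
L=np.array([.5803,-.2068,.088]);print("lock px",proj(w,[L,L+[0,.008,0],L-[0,.008,0]]))
print("tool delta",T[:3,:3].T@(L-T[:3,3])*1000)
E
```

```text
[ 0.5805 -0.2031  0.1658] [0.0001 0.7099 0.7044 0.0003] [ 0.5681  0.4842 -0.4443  1.7436  0.245   0.9684  0.0209] 0.0069339999196012265 [-0.2722 -0.28   -0.0107]
az 89.55413473976391
lock px [[322.2544 259.3435]
 [322.146  246.6256]
 [322.3607 271.8188]]
tool delta [-3.6902 -0.2012 77.7707]
```

View pics/w6.png

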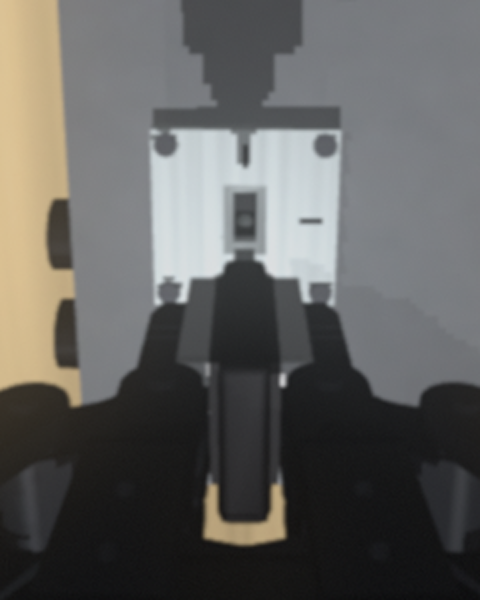

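The slot is at (322,259), exactly where it was predicted, and the blade is in line with it in x. I go down into the free first part.

Emit:
jog_arm:
  motion:
    - [0,0,0,-3.4,-0.2,10,0]
    - [0,0,0,-3.4,-0.2,22,0]
    - [0,0,0,-3.4,-0.2,30,0]
    - [0,0,0,-3.4,-0.2,33,0]
    - [0,0,0,-3.4,-0.2,36,0]
    - [0,0,0,-3.4,-0.2,39,0]
    - [0,0,0,-3.4,-0.2,42,0]
    - [0,0,0,-3.4,-0.2,45,0]
    - [0,0,0,-3.4,-0.2,47,0]
    - [0,0,0,-3.4,-0.2,47,0]

```text
t: 10.8
eef_pos: [0.5811, -0.2057, 0.1183]
tool_rot: [-0.0, 0.71, 0.704, 0.002]
contact_force: [2.3, 5.2, -0.9]
gripper_width: 0.092
grasp_force: 88.2
```

Emit:
jog_arm:
  motion:
    - [0,0,0,0.8,0.2,2,0]
    - [0,0,0.06,0.8,0.3,3,0]
    - [0,0,0.06,0.8,0.3,4,0]
    - [0,0,-0.06,0.8,0.3,5,0]
    - [0,0,-0.06,0.8,0.3,6,0]
    - [0,0,0.06,0.8,0.3,7,0]
    - [0,0,0.06,0.8,0.3,7.7,0]
    - [0,0,-0.06,0.8,0.3,8.4,0]
    - [0,0,-0.06,0.8,0.3,9.1,0]
    - [0,0,0,0.8,0.3,10,0]

```text
t: 12.05
eef_pos: [0.5811, -0.2054, 0.1086]
tool_rot: [-0.0, 0.711, 0.704, 0.001]
contact_force: [-0.1, 5.6, 4.4]
gripper_width: 0.098
grasp_force: 88.9
```

Emit:
jog_arm:
  motion:
    - [0,0,0.06,0.5,0,0.7,0]
    - [0,0,0.06,0.8,0,1.5,0]
    - [0,0,-0.06,0.8,0,2.3,0]
    - [0,0,-0.06,0.8,0,3.1,0]
    - [0,0,0.06,0.8,0,3.9,0]
    - [0,0,0.06,0.8,0,4.7,0]
    - [0,0,-0.06,0.8,0,5.5,0]
    - [0,0,-0.06,0.8,0,6.3,0]
    - [0,0,0.06,0.8,0,7.1,0]
    - [0,0,0,0.8,0,8,0]

```text
t: 13.3
eef_pos: [0.5814, -0.2054, 0.1014]
tool_rot: [0.001, 0.71, 0.704, 0.001]
contact_force: [1.5, 4.1, 2.3]
gripper_width: 0.095
grasp_force: 88.9
```

Emit:
jog_arm:
  motion:
    - [0,0,0.06,0,0,0.7,0]
    - [0,0,0.06,0,0,1.4,0]
    - [0,0,-0.06,0,0,2.1,0]
    - [0,0,-0.06,0,0,2.8,0]
    - [0,0,0.06,0,0,3.5,0]
    - [0,0,0.06,0,0,4.2,0]
    - [0,0,-0.06,0,0,4.9,0]
    - [0,0,-0.06,0,0,5.2,0]
    - [0,0,0,0,0,5.2,0]
    - [0,0,0,0,0,5.2,0]

```text
t: 14.55
eef_pos: [0.5819, -0.2053, 0.0986]
tool_rot: [0.001, 0.711, 0.704, 0.001]
contact_force: [-6.0, 6.3, 25.2]
gripper_width: 0.093
grasp_force: 92.3
```

```bash
python3 - <<'E'
from h import *
np.set_printoptions(precision=4,suppress=True)
o,w=wrist();o=bot.get_obs();print(o["eef_pos"],o["contact_force"],o["torque"],o["q"])
im=w["pixels"];cv2.imwrite("pics/w7.png",cv2.resize(im[150:450,200:440,::-1],(480,600),interpolation=cv2.INTER_CUBIC))
E
```

```text
[ 0.5819 -0.2053  0.0986] [-6.9092  6.6174 25.3641] [ 1.5579  1.7094 -0.0245] [ 0.548   0.5656 -0.4174  1.7881  0.294   0.8467 -0.0173]
```

View pics/w7.png

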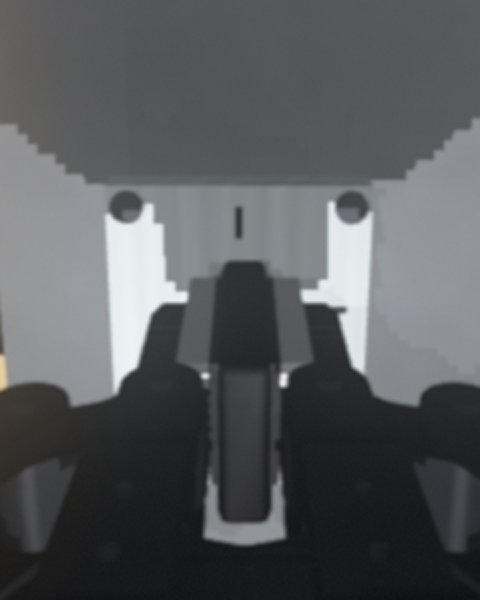

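The head has not moved between the pads, its end still at crop row 518. The force stepped up to 25 N about 0.6 mm above nominal home, so the collar is probably seated. I'll wiggle once more under slightly more push to confirm.

Emit:
jog_arm:
  motion:
    - [0,0,0.06,0,0,0.3,0]
    - [0,0,0.06,0,0,0.6,0]
    - [0,0,-0.06,0,0,0.6,0]
    - [0,0,-0.06,0,0,0.6,0]
    - [0,0,0.06,0,0,0.6,0]
    - [0,0,0.06,0,0,0.6,0]
    - [0,0,0,0,0,0.6,0]
    - [0,0,0,0,0,0.6,0]

```text
t: 15.6
eef_pos: [0.5819, -0.2053, 0.0986]
tool_rot: [0.001, 0.71, 0.704, 0.001]
contact_force: [-8.1, 6.8, 29.4]
gripper_width: 0.094
grasp_force: 93.0
```

It is seated: z has not changed with more push. I ease the push and turn clockwise, which is positive about tool z.

Emit:
jog_arm:
  motion:
    - [0,0,0,0,0,-1.5,0]
    - [0,0,0.15,0,0,-1.5,0]
    - [0,0,0.3,0,0,-1.5,0]
    - [0,0,0.45,0,0,-1.5,0]
    - [0,0,0.6,0,0,-1.5,0]
    - [0,0,0.7,0,0,-1.5,0]
    - [0,0,0.7,0,0,-1.5,0]

```text
t: 16.48
eef_pos: [0.5828, -0.2061, 0.0987]
tool_rot: [0.001, 0.909, 0.417, 0.002]
contact_force: [-1.8, 3.7, 15.4]
gripper_width: 0.096
grasp_force: 90.7
```

```bash
python3 - <<'E'
from h import *
np.set_printoptions(precision=4,suppress=True)
o=bot.get_obs();T=toolT(o);print(o["eef_pos"],np.degrees(np.arctan2(T[1,0],T[0,0])),o["contact_force"],o["torque"],o["q"])
E
```

```text
[ 0.5828 -0.2061  0.0987] 49.28238719638958 [-1.8137  3.6954 15.3724] [ 0.9472  0.3531 -0.02  ] [ 0.4244  0.5433 -0.2481  1.7962  0.1746  0.8185 -0.6191]
```

Emit:
jog_arm:
  motion:
    - [0,0,0.15,0,0,0,0]
    - [0,0,0.3,0,0,0,0]
    - [0,0,0.45,0,0,0,0]
    - [0,0,0.6,0,0,0,0]
    - [0,0,0.75,0,0,0,0]
    - [0,0,0.87,0,0,0,0]
    - [0,0,0.97,0,0,0,0]
    - [0,0,1.04,0,0,0,0]
    - [0,0,1.08,0,0,0,0]
    - [0,0,1.08,0,0,0,0]

```text
t: 17.73
eef_pos: [0.5832, -0.2085, 0.0987]
tool_rot: [0.001, 0.994, -0.11, 0.003]
contact_force: [1.3, -0.1, 11.4]
gripper_width: 0.097
grasp_force: 90.3
```

```bash
python3 - <<'E'
from h import *
np.set_printoptions(precision=4,suppress=True)
o,w=wrist();o=bot.get_obs();T=toolT(o);print(o["eef_pos"],np.degrees(np.arctan2(T[1,0],T[0,0])),o["contact_force"],o["torque"],o["q"],o["gripper_width"])
im=w["pixels"];cv2.imwrite("pics/w8.png",cv2.resize(im[150:450,200:440,::-1],(480,600),interpolation=cv2.INTER_CUBIC))
E
```

```text
[ 0.5832 -0.2085  0.0987] -12.598364152064919 [ 0.8705 -0.5897 10.8249] [-0.1881 -0.2722  0.1139] [ 0.2273  0.5309  0.0194  1.8099 -0.0114  0.7938 -1.5388] 0.09457470632890143
```

View pics/w8.png

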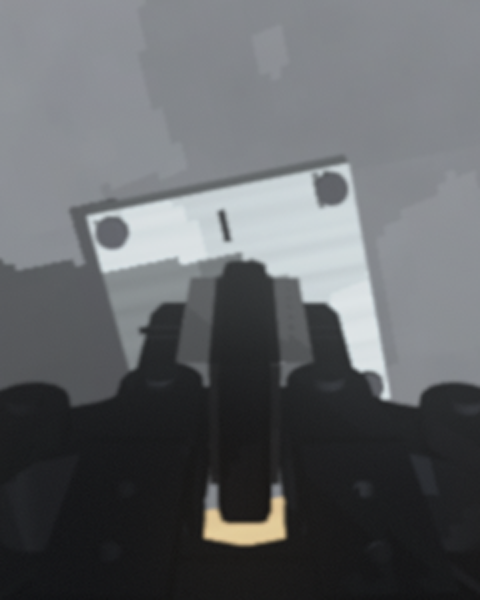

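The key is turned past the mark, about 102° from the slot line, with +0.11 N m of reaction. I'll press a little further to be sure it reaches the stop.

Emit:
jog_arm:
  motion:
    - [0,0,0.04,0,0,0,0]
    - [0,0,0.08,0,0,0,0]
    - [0,0,0.08,0,0,0,0]
    - [0,0,0.08,0,0,0,0]

```text
t: 18.27
eef_pos: [0.5832, -0.2087, 0.0987]
tool_rot: [0.001, 0.989, -0.149, 0.003]
contact_force: [0.7, -2.4, 11.8]
gripper_width: 0.098
grasp_force: 90.2
```

```bash
python3 - <<'E'
from h import *
np.set_printoptions(precision=4,suppress=True)
o=bot.get_obs();T=toolT(o);print(o["eef_pos"],np.degrees(np.arctan2(T[1,0],T[0,0])),o["contact_force"],o["torque"],o["gripper_width"])
E
```

```text
[ 0.5832 -0.2087  0.0987] -17.145921396864825 [ 0.7108 -2.4479 11.7905] [-0.277  -0.2714  0.3648] 0.09805230928245845
```

The torque jumped to 0.36 N m, so the cylinder is at its stop. I check that it holds, then hand in.

Emit:
jog_arm:
  motion:
    - [0,0,0,0,0,0,0]
    - [0,0,0,0,0,0,0]
    - [0,0,0,0,0,0,0]
    - [0,0,0,0,0,0,0]

```text
t: 18.77
eef_pos: [0.5832, -0.2087, 0.0987]
tool_rot: [0.001, 0.989, -0.149, 0.003]
contact_force: [1.7, -1.8, 11.1]
gripper_width: 0.089
grasp_force: 90.2
```

```bash
python3 - <<'E'
from h import *
o=bot.get_obs();print(o["eef_pos"],o["torque"],o["contact_force"],o["tool_rot"])
if o["torque"][2]>.2: print(bot.hand_in())
E
```

```text
[ 0.5832089  -0.20873248  0.09868439] [-0.25617318 -0.26840127  0.32951656] [ 1.69503058 -1.80516677 11.11535796] [ 0.00131015  0.98881456 -0.14910402  0.00347001]
the job is handed in; nothing more can be done
None
```

The rectangular key is fully in the switch, turned a quarter turn clockwise to its stop and still gripped there; I handed the job in at about 19 s, and no verdict came back.

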